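# Slide the loaded nozzle tray into the empty holder

## Task

Of the two trays standing on the bench, take the one that is filled with nozzles by its handle, keep it level and slide it through the open front (the side nearest the robot) of the empty steel tray holder, onto its runners and under its top lips, until it is fully home against the end stop; then let go. Leave the empty tray and the tray that is already in the other holder where they are.

Things in the scene. Friction and masses are not known exactly. Their poses are not given: they have to be found in the camera images.
- tray: Loaded tray, to be moved: aluminium slab 150 (x) x 110 (y) x 22 mm. Handle: steel bar along x, 116 long, 12 thick, 18 tall, bar centre 85 mm above the tray's underside, on end posts. Two rows of nozzles fixed on it at y +-22, tops 56 mm up, below the bar. 0.3-0.65 kg, balanced under mid-bar; either end may lead. Starts on the bench. Origin: centre of underside, z up.
- dock: Empty holder, fixed: steel channel 142 wide (y), 134 inside, 60 mm tall, front (-x end, to robot) and top middle open. Runner tops 15 mm above bench; side lips, 90 mm apart, undersides 57 mm up: the slab enters from the front between runners and lips. Front edges at x -75, end stop face at x +76 mm. Origin: on the bench below the centre of a tray fully home; tray slides in along +x. z up.
- seated_tray: Another loaded tray of the same make and size, already home in a second, equal holder beside the empty one, on its runners 15 mm above the bench. To be left there. Origin: centre of its underside; x along its handle, z up.
- spare_tray: An empty tray of the same make and size, with only short bare pins in place of nozzles, standing on the bench on the far left or right, across from the loaded tray. To be left there. Origin: centre of its underside; x along its handle, z up.
Not all that is in view belongs to the job. Leave any brown, green or pink look-alike of the tray alone.

How it is judged:
By the outcome, as a careful person would: the job done as asked, in the order asked, and still so for the second after the job is handed in, with the robot touching nothing.
It also fails if it takes over 51 s, if anything falls off the work surface, if the arm or the gripper's body presses on something with over 40 N, if the wrist force passes 120 N, or if a joint passes its speed limit or range.

## Robot

A 7-joint arm with a two-finger parallel gripper is mounted at the origin on the work surface. World frame = base frame: x ahead of the robot, y to its left, z up, the work surface at z = 0. Lengths are in m, angles in rad, forces in N, time in s.
With the tool pointing down it reaches from about 0.425 to 1.025 m from the base axis. Payload 9.4 kg.
Tool frame: the origin (TCP) lies midway between the tips of the shut fingers; the grasp point (between the pads) lies 19 mm behind it; z points along the fingers, y is the line along which they close (so a half turn about z gives the same grasp; the last joint's range is limited). The gripper opens to 85 mm and grips with 20 to 120 N. Pads are 22 mm wide; open, the fingers measure 114 mm over their backs; the gripper's body (76 mm by 85 mm) begins 54 mm behind the grasp point. The pads swing forward as they close: fully open they stand 13 mm farther back than shut.
Start: joints at [-1.324, 0.599, -0.003, 1.599, 0.002, 0.943, -0.08], TCP at [0.231, 0.687, 0.231] pointing down, gripper open.
Joint ranges: [-2.57, 2.57], [-0.35, 1.97], [-1.29, 1.29], [0.11, 2.56], [-1.05, 4.19], [0.11, 1.86], [-2.63, 2.63]. Speed limits (rad/s): [2.22, 2.22, 3.01, 3.01, 3.14, 3.14, 3.14].

## Interface

Orientations are given as a unit quaternion [x, y, z, w].
In Python, from rig import manip, optics, job gives the robot as it stands. The module is installed in compiled form; this text tells all that it offers.
- The arm moves only by the tool play_rows, never from a script. Its argument "plan" is a list of rows, each a list of 7 numbers: the turn, a rotation vector about the tool's x, y, z in rad, then the shift along the tool's x, y, z in m, then the finger opening in m, from 0 to 0.0854. In form: [[wx, wy, wz, tx, ty, tz, jaw], ...]. A call has exactly 8 rows; each row shifts and turns the commanded pose from where the row before left it, along the tool's axes as they then stand; what a row does not reach is not made up. A row lasts 1/10 s, in which the tool goes at most 50 mm and 8.59 degrees, less where a joint would pass 70% of its speed; a pose out of reach is approached as far as the arm can. A call is refused whole if a number of a shift passes 0.05 or a number of a turn 0.15, either way. A call with a gripper value outside its range is refused whole. The fingers move at their own pace and stop on an object; "force" is the grip in N (left out, the last holds). Time passes only in rows, so rows that do not move let the fingers close, or fill a call up. It gives the time, the measured TCP pose, the force, the opening and the grip force at its end, in the units of the state.
- manip.get_obs(): the state, without advancing time (a new reading comes with each control period).
- optics.camera(name): name is "scene" or "top"; returns a dict with "img" (480x640x3 uint8, red, green, blue), "depth" (480x640 float32, m along the optical axis (not along the pixel's ray), 0 where there is no reading), "camera_matrix" (3x3 intrinsics, pixels), "R" (3x3) and "t" (3): a world point X has camera coordinates R X + t. Camera axes: x right, y down, z forward; pixel columns grow to the right and rows downward; lengths in m; the calibration is good to about 2 mm. A picture is of the moment at which its call begins.
- job.sign_off(): hands the job in; it is judged then, once.
The state is a dict: "clock": time; "q": joint angles; "joint_vel": joint speeds; "joint_torque": joint torques, N m; "tool_pos": TCP position; "orientation": TCP orientation; "force": force on the tool from outside, world axes, zero at the start; "wrist_torque": the same for the moment, N m; "opening": finger opening in m; "grip_force": force on a finger pad.
Only numpy, scipy, OpenCV 4.12 (cv2) and the standard library are available. Lean on these libraries where they do the work, as an engineer would, in place of code of your own. Each camera call takes 0.05 s, during which the arm holds its last target. There are 200 camera calls.

## Working session

There is one attempt and no reset: what is moved stays moved. The work goes in short steps, Python scripts to look and compute and a tool call to move; the robot and the scene stay as the last step left them, time stands still between calls to the robot, and variables do not carry over. Pictures are saved under pics/ and viewed, at most 10 in all, crops included, and the job is handed in when it is done.

Besides the shell and the picture viewer there is one more tool, called after "Emit:" as name(argument=value, ...), one argument or row to a line, values as JSON. play_rows: Moves the arm, as the interface text tells. Its arguments: {"type":"object","properties":{"plan":{"type":"array"},"force":{"type":"number"}},"required":["plan"]}

```bash
mkdir -p pics; cat > h.py <<'E'
from rig import manip, optics, job
import numpy as np, cv2
def snap(n):
    c=optics.camera(n); np.savez(f'{n}.npz',**c); return c
def load(n): return dict(np.load(f'{n}.npz'))
def cloud(c):
    K=c['camera_matrix']; d=c['depth']; v,u=np.mgrid[0:480,0:640]
    P=np.stack([(u-K[0,2])*d/K[0,0],(v-K[1,2])*d/K[1,1],d],-1)
    return (P-c['t'])@c['R']   # world, HxWx3
E
python3 - <<'E'
from h import *
for n in('scene','top'):
    c=snap(n); cv2.imwrite(f'pics/{n}0.png',c['img'][...,::-1])
    print(n,c['camera_matrix'].tolist(),(-c['R'].T@c['t']).round(3))
print(manip.get_obs())
E
```

```text
scene [[467.40395788649266, 0.0, 317.5208741179627], [0.0, 467.40395788649266, 240.07609053002525], [0.0, 0.0, 1.0]] [ 1.393 -0.022  0.804]
top [[565.631858772246, 0.0, 326.0806307217006], [0.0, 565.631858772246, 233.98902834118732], [0.0, 0.0, 1.0]] [0.349 0.05  1.298]
{'clock': 0.1, 'q': array([-1.32369731,  0.60004472, -0.00252553,  1.60006569,  0.00178513,
        0.94294508, -0.07979748]), 'joint_vel': array([-8.80592873e-04, -2.36712532e-03, -8.81422293e-05, -1.31400290e-03,
        4.86233160e-04,  8.99695922e-04,  3.46185381e-04]), 'joint_torque': array([ 5.16572851e-03, -7.77993107e+01,  1.57012995e+00, -2.58623278e+01,
        1.27035103e-02,  5.50501485e-03,  1.16934686e-05]), 'tool_pos': array([0.23055271, 0.68689567, 0.23049823]), 'orientation': array([ 1.61174584e-01,  9.86925641e-01, -7.28546197e-04, -5.13856375e-05]), 'force': array([ 0.73112066, -0.11656314, -0.3220388 ]), 'wrist_torque': array([ 0.02953417,  0.02484195, -0.05598951]), 'grip_force': 0.0, 'opening': 0.08510553118683954}
```

View pics/top0.png

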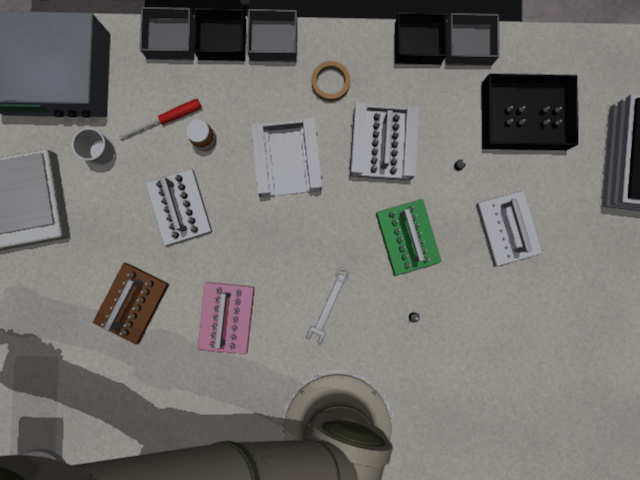

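View pics/scene0.png

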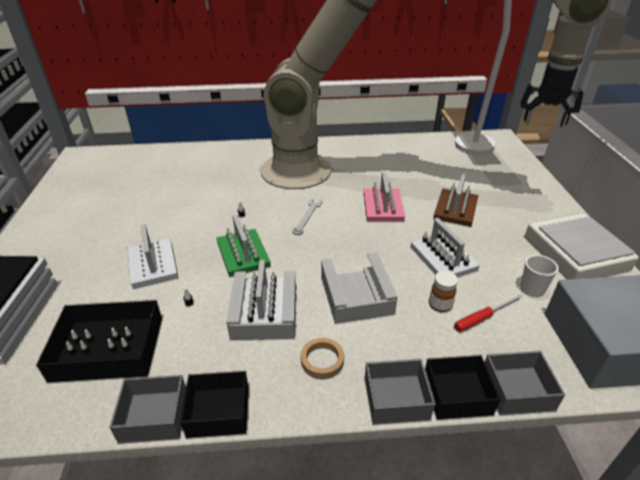

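Top view: the loaded tray is at about px (179,207), with its bar running (168,182)-(188,230). The empty holder is at (287,158), open towards the robot at row ~193. The spare tray is at (510,229) and the seated tray at (385,143). I'll measure with the depth cloud.

```bash
python3 - <<'E'
from h import *
c=load('top'); W=cloud(c); z=W[...,2]
def rect(box,lo,hi,name):
    u0,v0,u1,v1=box; m=np.zeros(z.shape,bool); m[v0:v1,u0:u1]=1; m&=(z>lo)&(z<hi)
    k=cv2.connectedComponentsWithStats(m.astype(np.uint8))
    P=W[m][:,:2]; r=cv2.minAreaRect((P*1000).astype(np.float32)); print(name,m.sum(),np.round(r[0],1),np.round(r[1],1),round(r[2],2),'zmed',np.median(z[m]).round(4), 'corners',cv2.boxPoints(r).round(0).tolist())
T=(140,162,218,250)
rect(T,.085,.105,'bar'); rect(T,.015,.03,'slab')
S=(345,95,422,188); rect(S,.095,.12,'seatbar'); rect(S,.055,.065,'seat lips')
D=(245,112,328,200)
rect(D,.054,.066,'dock lips');rect(D,.01,.066,'dock all');rect(D,.01,.02,'dock runners')
for nm,b in(('t',T),('d',D)):
    u0,v0,u1,v1=b; cv2.imwrite(f'pics/{nm}.png',cv2.resize(c['img'][v0:v1,u0:u1,::-1],None,fx=6,fy=6,interpolation=cv2.INTER_CUBIC))
zz=z[112:200:4,245:328:3]; print((zz*1000).round().astype(int))
# scene cloud check
c2=load('scene');W2=cloud(c2);print(np.histogram(W2[...,2][(abs(W2[...,0]-.55)<.2)&(abs(W2[...,1])<.4)],bins=np.arange(-.01,.13,.01)))
E
cd pics; python3 -c "
import cv2,numpy as np
a=cv2.imread('t.png');b=cv2.imread('d.png');h=max(a.shape[0],b.shape[0])
p=lambda i:cv2.copyMakeBorder(i,0,h-i.shape[0],0,0,0)
o=np.hstack([p(a),p(b)]);o=cv2.resize(o,(800,int(o.shape[0]*800/o.shape[1])));cv2.imwrite('td.png',o)"
```

```text
bar 335 [493.1 363.4] [116.2  13.3] 18.45 zmed 0.0935 corners [[436.0, 351.0], [440.0, 339.0], [550.0, 375.0], [546.0, 388.0]]
slab 2345 [492.7 363.7] [151.1 110.9] 18.35 zmed 0.0218 corners [[404.0, 393.0], [438.0, 287.0], [582.0, 335.0], [547.0, 440.0]]
seatbar 329 [ 639.6 -100.6] [ 12.8 115.2] 87.09 zmed 0.1089 corners [[582.0, -104.0], [697.0, -110.0], [697.0, -97.0], [582.0, -91.0]]
seat lips 1764 [646.1 -99.7] [142.4 157. ] 86.93 zmed 0.0603 corners [[564.0, -167.0], [721.0, -175.0], [728.0, -33.0], [572.0, -24.0]]
dock lips 1620 [606.5 119.4] [157.6 142.3] 7.05 zmed 0.06 corners [[520.0, 180.0], [537.0, 39.0], [693.0, 58.0], [676.0, 200.0]]
dock all 2550 [607.2 119.5] [159.1 147.5] 7.14 zmed 0.0581 corners [[519.0, 183.0], [537.0, 36.0], [695.0, 56.0], [677.0, 203.0]]
dock runners 640 [604.7 119.6] [152.9 139.4] 6.88 zmed 0.0149 corners [[520.0, 180.0], [537.0, 41.0], [689.0, 60.0], [672.0, 198.0]]
[[ 2 -5  0 -5  5 -1  0  1  2  3  0 -6 -4 -1  3  0  0  0 -1  5 -1 -1  0 -2
   4  2  2  3]
 [ 2  3 -4  1  2  0  0 -3  0  4 -3  1 -3 -3  3  5  0  0  1 -2  1  0 -1 -2
  -1  2  2  3]
 [ 
[... 1313 characters left out ...]
 66
  63 58  0  2]
 [-1 -1  2 -3 64 63 62 60 13 15  3  4  4  1  5  2  3  0  2  2  0 15 56 59
  62 63  3 -3]
 [-1 -3  1  0 58 56 58 60 14 14  6  6  3  1  4  0  1 -1 11  4  1 18 57 61
  60 60  0  0]
 [ 0  0  1 -3  3 57 61 58 59 12  1  3  0  7  4  2  3 10  7  9  2 15 14 14
  16 14  1 -2]
 [-3  4  1  2  9 60 60 18 13 13  2  6  8  7  5 -1  4  0  5 -3  4  0  5  1
   1  1  5 -5]
 [ 2  6  0  6  2 -1  2  2 -1  1 -3  3  1  1  2  4  1  1  2 -2 -2 -2 -1  1
   0 -5  3 -2]]
(array([ 9977, 14317,  1750,  3576,  2233,  1337,  2135,  1602,   214,
         499,   474,   190,    46,     0]), array([-0.01,  0.  ,  0.01,  0.02,  0.03,  0.04,  0.05,  0.06,  0.07,
        0.08,  0.09,  0.1 ,  0.11,  0.12,  0.13]))
```

View pics/td.png

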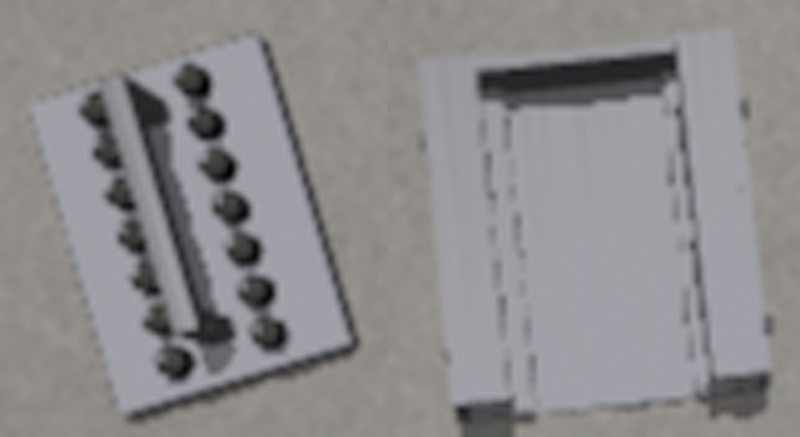

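Left half of the crop: the loaded tray, with its bar along its long axis and the nozzle rows on both sides. Right half: the empty holder, with its open front at the bottom and its end stop at the top.

- **Tray bar:** centre (493, 363.5) mm, angle 18.4°.
- **Holder:** axis at 7.05°, origin about (603, 119) mm.

Next I turn the tool by +37° and travel towards the tray.

Emit:
play_rows(
  plan=[
    [0,0,-0.129,0,0,0,0.085],
    [0,0,-0.129,0,0,0,0.085],
    [0,0,-0.129,0,0,0,0.085],
    [0,0,-0.129,0,0,0,0.085],
    [0,0,-0.129,0,0,0,0.085],
    [0,0,0,-0.015,-0.039,0,0.085],
    [0,0,0,-0.015,-0.039,0,0.085],
    [0,0,0,-0.015,-0.039,0,0.085],
  ],
)

```text
clock: 0.9
tool_pos: [0.3109, 0.5892, 0.2307]
orientation: [-0.16, 0.987, -0.0, -0.0]
force: [0.8, -0.7, 0.3]
opening: 0.0852
grip_force: 0.0
```

Emit:
play_rows(
  plan=[
    [0,0,0,-0.015,-0.039,0,0.085],
    [0,0,0,-0.015,-0.039,0,0.085],
    [0,0,0,-0.015,-0.039,0,0.085],
    [0,0,0,-0.015,-0.039,0,0.085],
    [0,0,0,-0.015,-0.039,0,0.085],
    [0,0,0,-0.012,-0.039,0,0.085],
    [0,0,0,-0.0,-0.0,0,0.085],
    [0,0,0,0,0,0,0.085],
  ],
)

```text
clock: 1.7
tool_pos: [0.4674, 0.3949, 0.2311]
orientation: [-0.159, 0.987, -0.0, -0.0]
force: [-0.8, 0.6, -0.3]
opening: 0.0852
grip_force: 0.0
```

```bash
cat >> h.py <<'E'
from scipy.spatial.transform import Rotation as Ro
def togo(x,y,z,yaw):
    o=manip.get_obs(); R=Ro.from_quat(o['orientation']).as_matrix(); a=np.radians(yaw)
    Y=np.array([np.cos(a),np.sin(a),0]); Z=np.array([0,0,-1.]); G=np.c_[np.cross(Y,Z),Y,Z]
    d=np.array([x,y,z])-o['tool_pos']
    print('clock',round(o['clock'],2),'pos',o['tool_pos'].round(4),'yawY',np.degrees(np.arctan2(R[1,1],R[0,1])).round(2),'F',o['force'].round(1),'M',o['wrist_torque'].round(2),'open',round(o['opening'],4),'grip',round(o['grip_force'],1))
    print('turn(tool)',Ro.from_matrix(R.T@G).as_rotvec().round(4),'shift now',(R.T@d).round(4),'shift after turn',(G.T@d).round(4))
E
python3 -c "
from h import *
togo(.493,.3635,.068,108.4)"
```

```text
clock 1.7 pos [0.4674 0.3949 0.2311] yawY 108.26 F [-0.8  0.6 -0.3] M [ 0.04 -0.02  0.01] open 0.0852 grip 0.0
turn(tool) [-0.0003 -0.0004 -0.0025] shift now [-0.0146 -0.0378  0.1631] shift after turn [-0.0144 -0.0378  0.1631]
```

Emit:
play_rows(
  plan=[
    [0,0,-0.0025,-0.0145,-0.038,0,0.085],
    [0,0,0,0,0,0.03,0.085],
    [0,0,0,0,0,0.03,0.085],
    [0,0,0,0,0,0.03,0.085],
    [0,0,0,0,0,0.025,0.085],
    [0,0,0,0,0,0.025,0.085],
    [0,0,0,0,0,0.015,0.085],
    [0,0,0,0,0,0,0.085],
  ],
)

```text
clock: 2.5
tool_pos: [0.4908, 0.365, 0.0743]
orientation: [-0.162, 0.987, -0.001, -0.002]
force: [-0.1, -0.5, 0.1]
opening: 0.0848
grip_force: 0.0
```

```bash
python3 -c "
from h import *
togo(.493,.3635,.068,108.4)
c=snap('scene');cv2.imwrite('pics/g1.png',cv2.resize(c['img'][200:310,380:510,::-1],None,fx=5,fy=5,interpolation=2))"
```

```text
clock 2.5 pos [0.4908 0.365  0.0743] yawY 108.66 F [-0.1 -0.5  0.1] M [0.03 0.08 0.  ] open 0.0848 grip 0.0
turn(tool) [-0.0008 -0.0034  0.0045] shift now [-0.0016 -0.0021  0.0063] shift after turn [-0.0016 -0.0021  0.0063]
```

View pics/g1.png

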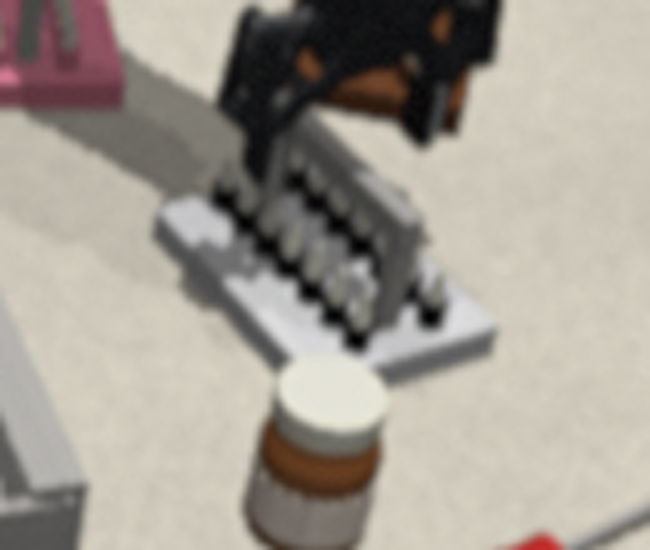

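The fingers straddle the bar near its middle, one on each side: the left finger at crop (265,150) and the right at (430,115). The bar is at about (350,155). Now close.

Emit:
play_rows(
  plan=[
    [0,0,0.0045,-0.0015,-0.002,0.006,0.085],
    [0,0,0,0,0,0,0.06],
    [0,0,0,0,0,0,0.03],
    [0,0,0,0,0,0,0.0],
    [0,0,0,0,0,0,0],
    [0,0,0,0,0,0,0],
    [0,0,0,0,0,0,0],
    [0,0,0,0,0,0,0],
  ],
  force=60,
)

```text
clock: 3.35
tool_pos: [0.4943, 0.3631, 0.0702]
orientation: [-0.159, 0.987, -0.0, -0.0]
force: [-1.7, 0.9, -0.9]
opening: 0.0106
grip_force: 61.0
```

```bash
python3 -c "
from h import *
togo(.493,.3635,.108,108.4)"
```

```text
clock 3.35 pos [0.4943 0.3631 0.0702] yawY 108.31 F [-1.7  0.9 -0.9] M [ 0.28  0.15 -0.02] open 0.0106 grip 61.0
turn(tool) [ 0.     -0.0004 -0.0016] shift now [ 0.0011  0.0008 -0.0378] shift after turn [ 0.0011  0.0008 -0.0378]
```

Gripped, with a 60 N reading on the pads. Lift and turn to the holder's heading.

Emit:
play_rows(
  plan=[
    [0,0,0,0,0,-0.006,0],
    [0,0,0,0,0,-0.012,0],
    [0,0,0,0,0,-0.012,0],
    [0,0,0.04,0,0,0,0],
    [0,0,0.06,0,0,0,0],
    [0,0,0.06,0,0,0,0],
    [0,0,0.037,0,0,0,0],
    [0,0,0,0,0,0,0],
  ],
  force=80,
)

```text
clock: 4.15
tool_pos: [0.4945, 0.3631, 0.1004]
orientation: [-0.06, 0.998, -0.0, 0.0]
force: [0.1, 0.6, -4.4]
opening: 0.0107
grip_force: 80.9
```

```bash
python3 - <<'E'
from h import *
# refined dock pose from two more depth frames
for i in range(2):
    c=snap('top'); W=cloud(c); z=W[...,2]; m=np.zeros(z.shape,bool); m[112:200,245:328]=1; m&=(z>.054)&(z<.066)
    r=cv2.minAreaRect((W[m][:,:2]*1000).astype(np.float32)); print(np.round(r[0],1),np.round(r[1],1),round(r[2],2))
a=np.radians(7.05); o=np.array([.6031,.119])-.165*np.array([np.cos(a),np.sin(a)]); print(o)
togo(o[0]+.001,o[1],.098,97.05)
m=np.zeros(z.shape,bool); m[150:260,130:240]=1
for lo,hi in((.105,.135),):
    k=m&(z>lo)&(z<hi); print(k.sum(),np.median(z[k]) if k.any() else 0)
E
```

```text
[606.4 119.5] [157.2 142.2] 6.95
[606.6 119.5] [157.1 142.5] 7.13
[0.4393475  0.09874865]
clock 4.25 pos [0.4945 0.3631 0.1003] yawY 97.05 F [ 0.1  0.7 -4.2] M [ 0.04  0.02 -0.07] open 0.0104 grip 80.9
turn(tool) [-0.0001  0.0001  0.    ] shift now [ 0.0862 -0.2557  0.0023] shift after turn [ 0.0862 -0.2557  0.0023]
67 0.12244529537017283
```

Emit:
play_rows(
  plan=[
    [0,0,0,0.016,-0.01,0,0],
    [0,0,0,0.025,-0.02,0,0],
    [0,0,0,0.025,-0.03,0,0],
    [0,0,0,0.02,-0.035,0,0],
    [0,0,0,0,-0.035,0,0],
    [0,0,0,0,-0.035,0,0],
    [0,0,0,0,-0.035,0,0],
    [0,0,0,0,-0.03,0,0],
  ],
)

```text
clock: 5.05
tool_pos: [0.4375, 0.1226, 0.1005]
orientation: [-0.061, 0.998, -0.0, 0.0]
force: [1.2, 0.2, -5.3]
opening: 0.0105
grip_force: 80.9
```

Emit:
play_rows(
  plan=[
    [0,0,0,0,-0.017,0,0],
    [0,0,0,0,-0.0087,0.002,0],
    [0,0,0,0,0,0,0],
    [0,0,0,0,0,0,0],
    [0,0,0,0,0,0,0],
    [0,0,0,0,0,0,0],
    [0,0,0,0,0,0,0],
    [0,0,0,0,0,0,0],
  ],
)

```text
clock: 5.85
tool_pos: [0.4404, 0.0992, 0.0983]
orientation: [-0.061, 0.998, 0.0, 0.0]
force: [0.4, -0.8, -4.4]
opening: 0.0102
grip_force: 80.9
```

```bash
python3 - <<'E'
from h import *
togo(.4404,.0988,.098,97.05)
c=snap('top');W=cloud(c);z=W[...,2]
print('top')
a=np.radians(7.05);D=np.array([[np.cos(a),np.sin(a)],[-np.sin(a),np.cos(a)]])
L=(W[...,:2]-[.6031,.119])@D.T*1000
m=(L[...,0]<-82)&(L[...,0]>-260)&(abs(L[...,1])<75)&(z>.03)&(z<.062)
r=cv2.minAreaRect(L[m].astype(np.float32));print('slab in dock frame',np.round(r[0],1),np.round(r[1],1),round(r[2],2),m.sum(),np.percentile(z[m],[10,50,90]).round(4))
c2=snap('scene')
cv2.imwrite('pics/a1.png',np.hstack([cv2.resize(c['img'][100:300,230:370,::-1],(400,571),interpolation=2),cv2.resize(c2['img'][150:330,280:406,::-1],(400,571),interpolation=2)]))
E
```

```text
clock 5.85 pos [0.4404 0.0992 0.0983] yawY 97.05 F [ 0.4 -0.8 -4.4] M [ 0.05 -0.04  0.03] open 0.0102 grip 80.9
turn(tool) [ 0.0001  0.0001 -0.    ] shift now [ 0.     -0.0004  0.0003] shift after turn [ 0.     -0.0004  0.0003]
topTraceback (most recent call last):
  File "<stdin>", line 8, in <module>
    return _quantile_unchecked(
        a, q, axis, out, overwrite_input, method, keepdims, weights)
    return _ureduce(a,
                    func=_quantile_ureduce_func,
    ...<5 lines>...
                    overwrite_input=overwrite_input,
                    method=method)
    r = func(a, **kwargs)
    result = _quantile(arr,
                       quantiles=q,
    ...<2 lines>...
                       out=out,
                       weights=wgt)
    slices_having_nans = np.isnan(arr[-1, ...])
                                  ~~~^^^^^^^^^
IndexError: index -1 is out of bounds for axis 0 with size 0
```

```bash
python3 - <<'E'
from h import *
c=load('top');c2=snap('scene')
cv2.imwrite('pics/a2.png',np.hstack([cv2.resize(c['img'][100:300,230:370,::-1],(400,571),interpolation=2),cv2.resize(c2['img'][150:330,280:406,::-1],(400,571),interpolation=2)]))
W=cloud(c2);z=W[...,2];a=np.radians(7.05);D=np.array([[np.cos(a),np.sin(a)],[-np.sin(a),np.cos(a)]])
L=(W[...,:2]-[.6031,.119])@D.T*1000
m=(L[...,0]<-80)&(L[...,0]>-150)&(abs(L[...,1])<75)&(z>.022)&(z<.06)
P=L[m];print(m.sum(),P.min(0) if m.any() else 0,P.max(0) if m.any() else 0)
m=(L[...,0]<-70)&(L[...,0]>-250)&(abs(L[...,1])<75)&(z>.105)&(z<.135)&(L[...,0]>-150)
if m.any(): print('front bar',m.sum(),np.median(L[m],0),L[m].min(0),L[m].max(0),np.median(z[m]))
E
```

```text
733 [-149.97696488  -53.91141202] [-85.79938141  56.2445974 ]
front bar 97 [-121.0228818    -1.16211765] [-149.76210747   -5.87422673] [-106.103863      6.21415854] 0.12110699914468492
```

View pics/a2.png

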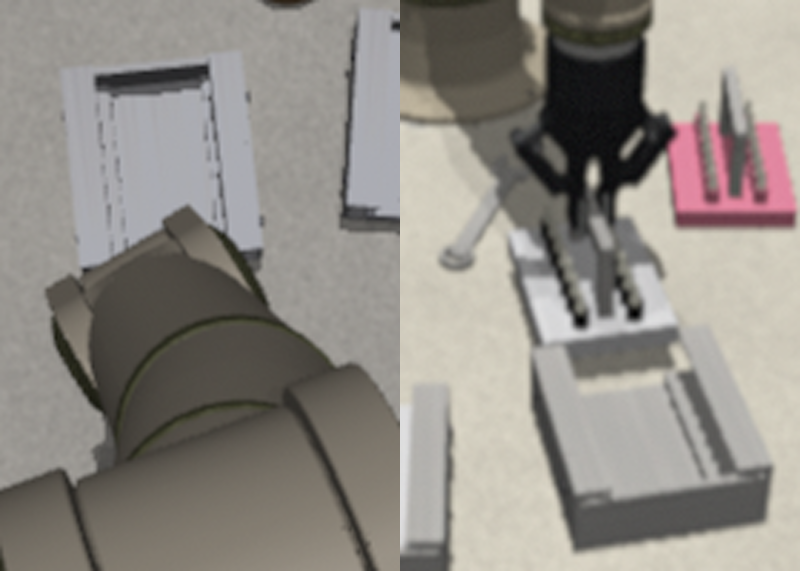

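The tray is lined up in front of the holder. Its slab spans −54 to +56 mm about the holder's axis, and its leading edge is at right crop (600,340), just short of the holder's front. Lower to 21 mm underside and slide in.

Emit:
play_rows(
  plan=[
    [0,0,0,0,-0.0005,0.007,0],
    [0,0,0,-0.01,0,0,0],
    [0,0,0,-0.015,0,0,0],
    [0,0,0,-0.02,0,0,0],
    [0,0,0,-0.02,0,0,0],
    [0,0,0,-0.02,0,0,0],
    [0,0,0,-0.015,0,0,0],
    [0,0,0,0,0,0,0],
  ],
)

```text
clock: 6.75
tool_pos: [0.5428, 0.1108, 0.0911]
orientation: [-0.061, 0.998, 0.0, 0.001]
force: [0.1, -0.7, -4.5]
opening: 0.0103
grip_force: 80.9
```

```bash
python3 - <<'E'
from h import *
togo(.6041,.119,.0855,97.05)
E
```

```text
clock 6.75 pos [0.5428 0.1108 0.0911] yawY 96.95 F [ 0.1 -0.7 -4.5] M [-0.05  0.04  0.  ] open 0.0103 grip 80.9
turn(tool) [ 0.0006  0.0025 -0.0018] shift now [-0.0619  0.0007  0.0057] shift after turn [-0.0619  0.0006  0.0056]
```

Emit:
play_rows(
  plan=[
    [0,0,-0.0015,-0.012,0.0006,0,0],
    [0,0,0,-0.015,0,0,0],
    [0,0,0,-0.012,0,0.002,0],
    [0,0,0,-0.008,0,0.002,0],
    [0,0,0,-0.005,0,0.001,0],
    [0,0,0,0,0,0,0],
    [0,0,0,0,0,0,0],
    [0,0,0,0,0,0,0],
  ],
)

```text
clock: 7.55
tool_pos: [0.5906, 0.1174, 0.0863]
orientation: [-0.062, 0.998, -0.0, -0.0]
force: [-0.0, 0.2, -4.8]
opening: 0.0105
grip_force: 80.9
```

```bash
python3 - <<'E'
from h import *
togo(.6041,.119,.0855,97.05)
c2=snap('scene');cv2.imwrite('pics/a3.png',cv2.resize(c2['img'][190:330,280:440,::-1],(640,560),interpolation=2))
E
```

```text
clock 7.55 pos [0.5906 0.1174 0.0863] yawY 97.1 F [-0.   0.2 -4.8] M [-0.03 -0.04  0.01] open 0.0105 grip 80.9
turn(tool) [-0.0002 -0.0007  0.0009] shift now [-0.0136 -0.0001  0.0008] shift after turn [-0.0136 -0.      0.0008]
```

View pics/a3.png

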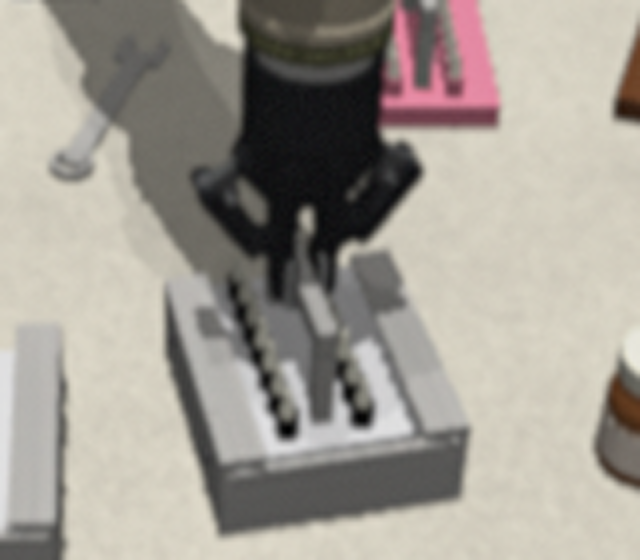

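The slab is under both lips and between the walls, with its leading edge close to the end stop at crop row ~440. Set it on the runners and creep forward.

Emit:
play_rows(
  plan=[
    [0,0,0,-0.004,0,0.001,0],
    [0,0,0,-0.003,0,0,0],
    [0,0,0,-0.002,0,0,0],
    [0,0,0,-0.0015,0,0,0],
    [0,0,0,0,0,0,0],
    [0,0,0,0,0,0,0],
    [0,0,0,0,0,0,0],
    [0,0,0,0,0,0,0],
  ],
)

```text
clock: 8.4
tool_pos: [0.6016, 0.1188, 0.0853]
orientation: [-0.062, 0.998, -0.0, 0.0]
force: [-0.9, -0.7, -4.5]
opening: 0.0103
grip_force: 81.0
```

```bash
python3 - <<'E'
from h import *
togo(.6041,.119,.0855,97.05)
E
```

```text
clock 8.4 pos [0.6016 0.1188 0.0853] yawY 97.09 F [-0.9 -0.7 -4.5] M [ 0.03 -0.07  0.03] open 0.0103 grip 81.0
turn(tool) [-0.      0.0001  0.0007] shift now [-0.0025 -0.0001 -0.0002] shift after turn [-0.0025 -0.0001 -0.0002]
```

Emit:
play_rows(
  plan=[
    [0,0,0,-0.001,0,0.0005,0],
    [0,0,0,-0.001,0,0,0],
    [0,0,0,-0.001,0,0,0],
    [0,0,0,0,0,0,0],
    [0,0,0,0,0,0,0],
    [0,0,0,0,0,0,0],
    [0,0,0,0,0,0,0],
    [0,0,0,0,0,0,0],
  ],
)

```text
clock: 9.2
tool_pos: [0.6043, 0.1192, 0.0849]
orientation: [-0.062, 0.998, -0.0, -0.0]
force: [-5.2, 1.6, 4.3]
opening: 0.0103
grip_force: 82.2
```

```bash
python3 - <<'E'
from h import *
togo(.6041,.119,.0855,97.05)
E
```

```text
clock 9.2 pos [0.6043 0.1192 0.0849] yawY 97.09 F [-5.2  1.6  4.3] M [-0.09  0.94 -0.13] open 0.0103 grip 82.2
turn(tool) [ 0.     -0.0004  0.0008] shift now [ 0.0003 -0.0002 -0.0006] shift after turn [ 0.0003 -0.0002 -0.0006]
```

On the runners now. Push on to tell friction from the stop.

Emit:
play_rows(
  plan=[
    [0,0,0,-0.001,0,0,0],
    [0,0,0,-0.001,0,0,0],
    [0,0,0,0,0,0,0],
    [0,0,0,0,0,0,0],
    [0,0,0,0,0,0,0],
    [0,0,0,0,0,0,0],
    [0,0,0,0,0,0,0],
    [0,0,0,0,0,0,0],
  ],
)

```text
clock: 10.0
tool_pos: [0.6057, 0.1193, 0.0849]
orientation: [-0.062, 0.998, -0.0, -0.001]
force: [-7.0, 0.6, 5.5]
opening: 0.0105
grip_force: 82.5
```

```bash
python3 - <<'E'
from h import *
togo(.6041,.119,.0855,97.05)
E
```

```text
clock 10.0 pos [0.6057 0.1193 0.0849] yawY 97.09 F [-7.   0.6  5.5] M [-0.19  1.35 -0.09] open 0.0105 grip 82.5
turn(tool) [-0.0003 -0.0015  0.0007] shift now [ 0.0016 -0.0001 -0.0006] shift after turn [ 0.0016 -0.0001 -0.0006]
```

Emit:
play_rows(
  plan=[
    [0,0,0,-0.001,0,-0.0003,0],
    [0,0,0,-0.001,0,0,0],
    [0,0,0,-0.001,0,0,0],
    [0,0,0,0,0,0,0],
    [0,0,0,0,0,0,0],
    [0,0,0,0,0,0,0],
    [0,0,0,0,0,0,0],
    [0,0,0,0,0,0,0],
  ],
)

```text
clock: 10.8
tool_pos: [0.606, 0.1192, 0.0851]
orientation: [-0.062, 0.998, -0.001, -0.003]
force: [-15.1, -0.4, 12.2]
opening: 0.0099
grip_force: 83.5
```

```bash
python3 - <<'E'
from h import *
togo(.6041,.119,.0855,97.05)
E
```

```text
clock 10.8 pos [0.606  0.1192 0.0851] yawY 97.11 F [-15.1  -0.4  12.2] M [-0.34  3.04 -0.15] open 0.0099 grip 83.5
turn(tool) [-0.0011 -0.0065  0.0011] shift now [ 0.0019  0.     -0.0004] shift after turn [ 0.0019  0.     -0.0004]
```

It has stalled against the stop: 0.3 mm of motion for 3 mm commanded, at −15 N. Ease the preload, then let go.

Emit:
play_rows(
  plan=[
    [0,0,0,0.001,0,0,0],
    [0,0,0,0.001,0,-0.0002,0],
    [0,0,0,0,0,0,0],
    [0,0,0,0,0,0,0.02],
    [0,0,0,0,0,0,0.04],
    [0,0,0,0,0,0,0.06],
    [0,0,0,0,0,0,0.07],
    [0,0,0,0,0,0,0.07],
  ],
  force=20,
)

```text
clock: 11.6
tool_pos: [0.6079, 0.1195, 0.0853]
orientation: [-0.062, 0.998, 0.0, 0.0]
force: [-0.5, 0.5, 0.6]
opening: 0.07
grip_force: 0.0
```

Emit:
play_rows(
  plan=[
    [0,0,0,0,0,0,0.07],
    [0,0,0,0,0,-0.01,0.07],
    [0,0,0,0,0,-0.02,0.07],
    [0,0,0,0,0,-0.03,0.07],
    [0,0,0,0,0,-0.03,0.07],
    [0,0,0,0,0,-0.03,0.07],
    [0,0,0,0,0,-0.03,0.07],
    [0,0,0,0,0,0,0.07],
  ],
)

```text
clock: 12.4
tool_pos: [0.6095, 0.1201, 0.2404]
orientation: [-0.062, 0.998, 0.001, 0.004]
force: [-0.2, 0.6, 0.1]
opening: 0.0702
grip_force: 0.0
```

Emit:
play_rows(
  plan=[
    [0,0,0,0.02,0.03,0,0.07],
    [0,0,0,0.02,0.04,0,0.07],
    [0,0,0,0.02,0.04,0,0.07],
    [0,0,0,0.02,0.04,0,0.07],
    [0,0,0,0.02,0.04,0,0.07],
    [0,0,0,0.02,0.04,0,0.07],
    [0,0,0,0,0.02,0,0.07],
    [0,0,0,0,0,0,0.07],
  ],
)

```text
clock: 13.2
tool_pos: [0.4558, 0.3564, 0.2355]
orientation: [-0.065, 0.998, 0.001, -0.0]
force: [-0.1, -1.0, -0.4]
opening: 0.0701
grip_force: 0.0
```

```bash
python3 - <<'E'
from h import *
togo(.6041,.119,.0855,97.05)
c=snap('top');c2=snap('scene')
W=cloud(c);z=W[...,2]
def dock(o,a,n):
    a=np.radians(a);D=np.array([[np.cos(a),np.sin(a)],[-np.sin(a),np.cos(a)]]);L=(W[...,:2]-o)@D.T*1000
    b=(abs(L[...,0])<90)&(abs(L[...,1])<80)
    for nm,lo,hi in(('bar',.1,.118),('slab',.03,.044)):
        m=b&(z>lo)&(z<hi)&(abs(L[...,1])<48); r=cv2.minAreaRect(L[m].astype(np.float32)); print(n,nm,np.round(r[0],1),np.round(r[1],1),round(r[2],2),np.median(z[m]).round(4),L[m].min(0).round(1),L[m].max(0).round(1))
dock([.6031,.119],7.05,'mine');dock([.6427,-.0995],-3.07,'other')
cv2.imwrite('pics/f1.png',np.hstack([cv2.resize(c['img'][90:210,230:370,::-1],(400,343),interpolation=2),cv2.resize(c2['img'][230:350,220:400,::-1],(400,343),interpolation=2)]))
E
```

```text
clock 13.2 pos [0.4558 0.3564 0.2355] yawY 97.4 F [-0.1 -1.  -0.4] M [-0.03  0.02  0.03] open 0.0701 grip 0.0
turn(tool) [0.0019 0.0001 0.0061] shift now [-0.1164 -0.2548  0.1496] shift after turn [-0.118  -0.2538  0.15  ]
mine bar [ 0.9 -3.1] [ 12.  115.8] 89.88 0.1088 [-57.   -9.2] [58.8  2.9]
mine slab [ 1.6 -0. ] [ 94.4 152. ] 89.38 0.037 [-74.4 -46.4] [78.1 48. ]
other bar [-3.1 -1.4] [114.7  12.5] 0.08 0.1089 [-60.5  -7.6] [54.3  5. ]
other slab [ 1.1 -0.3] [ 95.4 157.9] 89.81 0.0374 [-77.9 -47.9] [79.9 47.6]
```

View pics/f1.png

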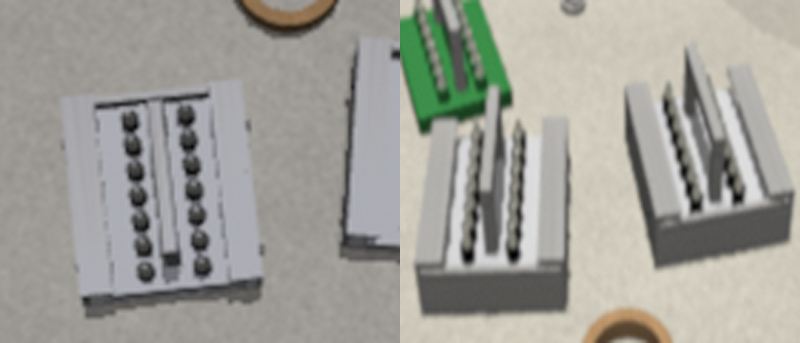

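The final views show the tray seated level under both lips. In the left half the bar runs (155,100)-(170,260), and the front edge of the slab is flush with the holder's front. The depth cloud puts it square and within about 1 mm of home. The gripper is clear, so I hand in.

```bash
python3 -c "
from h import *
print(job.sign_off())"
```

```text
the job is handed in; nothing more can be done
None
```

The nozzle-filled tray is fully home against the end stop of the empty holder, on its runners and under both lips, and released; the job was handed in with the clock at about 13 s, no verdict was returned, and the arm did not go near the spare tray or the seated tray.

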